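Unclip the battery cover of a tube roller mixer

ROBOT

A 6-joint arm with a two-finger parallel gripper is mounted at the origin on the work surface. World frame = base frame: x ahead of the robot, y to its left, z up, the work surface at z = 0. Lengths are in m, angles in rad, forces in N, time in s.
With the tool pointing down it reaches from about 0.375 to 0.9 m from the base axis. Payload 3.1 kg.
Tool frame: the origin (TCP) lies on the centre line of the jaws, within the pads' length; the fingertips stand 14 mm ahead of it and the grasp point (between the pads) lies 5 mm behind it; y points along the fingers, z is the direction in which the jaws open and shut, and the axes are right-handed (so a half turn about y gives the same grasp; the last joint's range is limited). The gripper opens to 87 mm and grips with 3 to 60 N. Pads are 19 mm wide; open, the fingers measure 117 mm over their backs; the gripper's body (75 mm by 190 mm) begins 51 mm behind the grasp point.
Start: joints at [-1.448, 0.527, 1.433, -0, 1.181, -0.178], TCP at [0.185, -0.597, 0.237] pointing down, gripper open.
Joint ranges: [-3.08, 3.08], [-0.75, 2.2], [0.22, 2.44], [-1.43, 4.57], [0, 2.65], [-2.85, 2.85]. Speed limits (rad/s): [2.79, 2.79, 3.14, 3.14, 3.14, 3.14].

INTERFACE

Orientations are given as a unit quaternion [x, y, z, w].
In Python, from rig import robot, vision gives the robot as it stands.
- The arm moves only by the shell command python3 -m crank 'ROWS' [FORCE]. ROWS is JSON, a list of rows, each a list of 7 numbers: the shift along the tool's x, y, z as a fraction of full scale, then the turn, a rotation vector about the tool's x, y, z as a fraction of full scale, then the gripper command: -1 is shut, 1 is fully open, values between are in proportion. In form: [[x, y, z, wx, wy, wz, grip], ...]. A call has 1 to 10 rows; each row is the pose to reach, as a shift and turn from the pose commanded when the call began, along the tool's axes at that moment, turning the shorter way round; what a row does not reach only later rows make up. Full scale, the value 1, is 50 cm for a shift and pi rad for a turn. A row lasts 1/8 s, in which the tool goes at most 62.5 mm and 10.7 degrees, less where a joint would pass 70% of its speed; a pose out of reach is approached as far as the arm can. A call with a number of a shift or a turn outside -1 to 1 is refused whole. A call with a gripper value outside its range is refused whole. The fingers move at their own pace and stop on an object; FORCE is the grip in N (left out, the last holds). Time passes only in rows, so rows that repeat a pose let the fingers close. It gives the time, the measured TCP pose, the force and the opening at its end, in the units of the state.
- robot.get_obs(): the state, without advancing time (a new reading comes with each control period).
- vision.camera(name): name is "scene" or "top" or "wrist"; returns the picture (480x640x3 uint8, blue, green, red); there is no depth.
- vision.camera_info(name): a dict with "vfov" (degrees; the focal length in pixels is half the picture's height over the tangent of half this angle, whatever the lens; pixels are square), "cx", "cy" (the principal point, pixels), "world_from_camera" (4x4, takes a point from camera to world coordinates); the wrist camera has in their place "tool_from_camera" (4x4, takes a point from camera to tool coordinates, whose origin is the TCP and whose axes are the tool frame's). Camera axes: x right, y up, looking along -z (the intrinsics and any distortion apply to the point x, -y, -z); pixel columns grow to the right and rows downward; lengths in m; the calibration is good to about 2 mm. A picture is of the moment at which its call begins: read the wrist's pose just before it. camera_info takes no time and is no camera call.
- robot.hand_in(): hands the job in, once; it reports no verdict.
The state is a dict: "time": time; "q": joint angles; "joint_velocities": joint speeds; "joint_torque": joint torques, N m; "position": TCP position; "tool_rot": TCP orientation; "ft_force": force on the tool from outside, world axes, zero at the start; "moment": the same for the moment, N m; "grip_width": finger opening in m.
Only numpy, scipy, OpenCV 4.12 (cv2) and the standard library are available. Lean on these libraries where they do the work, as an engineer would, in place of code of your own. Each camera call takes 0.05 s, during which the arm holds its last target.

TASK

Take the grey battery cover off the tube mixer so its cells can be changed: squeeze the green snap tab in towards the grey rib just far enough to free it, swing that end up, draw the cover out from under the blue ledge, and lay it flat, right way up, in the empty section of the white tray. Do it gently: do not strain the cover against the mixer or press or drop it hard into the tray, and leave everything else where it stands.

Things in the scene. Friction and masses are not known exactly. Their poses are not given: they have to be found in the camera images.
- mixer: Fixed bench-top tube roller mixer, white, grey foot, blue trim. Origin: on the table under the centre of its battery bay; x runs along the bay from the blue ledge to the tab end, z up. Housing x -95 to 85, y -46 to 150 mm, flat top 68 mm high; rollers with tubes on it at y 46 to 140 mm, up to 101 mm high. The cover closes the sunk bay flush with the top, about 1 mm play all round.
- ledge (a point): Mid front edge of the blue ledge, on the mixer at x -51.5, y 0, z 68 mm. The ledge (x -75 to -51.5, y -33 to 33, top 74 mm) bridges the cover's two tongues, so it cannot lift off level: first swing its tab end up about this end (0.2 rad brings the barb above the housing), then draw it out to +x by 10 mm or more. More than 20 N between cover and mixer, all contacts summed, breaks the clip.
- catch_at (a point): Where the hidden steel catch sits, on the mixer at x 51, y 0, z 60 mm (the catch itself is not tracked). Its lip reaches over the tab's barb, 1.5 mm above it. The press that clears the lip differs each time: 2 to 10 mm, up to 1 mm more if the cover is shoved to +x. About 1.6 mm further the tab meets a stop fixed in the mixer, and squeezing harder then loads the mixer.
- cover: Loose grey battery cover, about 0.09 kg, seated at the start with axes along the mixer's and origin 64 mm above the mixer's. Origin: centre of the plate's underside; x to the tab end, z out of the outer face. Plate x -50 to 50, y -32 to 32, z 0 to 4 mm, notched for the tab; tongues to x -57 mm (z 0 to 3). Four feet reach z -12 mm: on a flat floor it stands level on them, origin 12 mm above the floor.
- grip_mid (a point): Point on the cover at x 31, y 0, z 26 mm: midway between the outer faces, 32 mm apart along x, of the fixed grey rib (x 15 to 19, y -12 to 12, up to z 30 mm) and the unpressed green tab (x 43 to 47, y -12 to 12, up to z 30 mm). Does not move with the tab. Only the tab yields, so the middle of a pinch shifts to -x by half the press.
- tab (a joint): How far the green tab is pressed in towards the rib (-x of the cover), m: 0 at rest, at most 0.014. Springy: 2 N to start it, then 0.8 N more per mm (about 3.6 N at 2 mm, 10 N at 10 mm). It slides without tilting and carries a barb below the plate, to x 59 mm and z -11.5 mm of the cover.
- tray: Fixed white tray, 200 mm (its x) by 200 mm (y from -65 to 135 mm), walls 26 mm high and 4 mm thick, floor 4 mm thick. A wall at y 61 to 65 mm divides it: empty wide section on the -y side, narrow section with the pink rack on the +y side. Origin: on the table under the centre of the wide section.
- tray_bay (a point): Centre of the empty wide section of the tray, on its floor (4 mm above the table); axes as the tray's. The section is 192 mm along x and 122 mm along y inside.
- pink_rack: loose dark tube block, 153 x 48 x 45 mm tall, with two rows of short pink-capped tubes, standing in the tray's narrow section; origin: centre of its underside
- lilac_rack: loose dark rack, 69 (its x) x 153 (its y) x 95 mm tall, full of lilac-capped tubes; origin: centre of its underside
- bottle: loose white plastic bottle, 64 mm across, 120 mm tall; origin: centre of its underside
- cup_caps: loose dark brown cup, 72 mm across, 75 mm tall, holding white sample tubes; origin: centre of its underside
- cup_pens: loose dark brown cup, 72 mm across, 75 mm tall (contents reach 105 mm), holding green and white sticks; origin: centre of its underside
- cell_block: loose blue holder, 60 x 36 mm, with three steel cells standing in it, 52 mm tall overall; origin: centre of its underside
Things that resemble listed ones, but are neither listed nor needed, are in the scene too. What is shaped like the cover but brown is not meant.

How it is judged:
On the way, in this order (a step that is already met when the one before it is completed fails the run):
1. the tab is squeezed in while the cover is still seated (value of joint tab above 0.002 m and z of cover in the frame of mixer below 0.072 m), for 0.1 s.
2. the cover is off the mixer, held clear above it (z of cover in the frame of mixer above 0.09 m), for 0.1 s.
At the end, for the whole second after the job is handed in: The cover lies level (within 0.12 rad) and right way up on the floor of the tray's empty section, its origin within 65 mm (along the tray's x) and 35 mm (along y) of the section's centre and 6 to 18 mm above the floor, at rest and released. Each bystander stays within 20 mm of its start (x of cover in the frame of tray_bay between -0.065 and 0.065 m and y of cover in the frame of tray_bay between -0.035 and 0.035 m and z of cover in the frame of tray_bay between 0.006 and 0.018 m and angle between cover's own z axis and vertical below 0.12 rad and linear speed of cover below 0.02 m/s and contact force between the fingers and cover below 0.1 N); the robot touches nothing.
It fails at once if cover or tab strained against the mixer with more than 20 N in all (contact force between cover and mixer above 20 N).
It fails at once if cover pressed or dropped into the tray with more than 25 N (contact force between cover and tray above 25 N).
It fails at once if a bystander moved by more than 20 mm (distance of any of pink_rack, lilac_rack, bottle, cup_caps, cup_pens, cell_block from where it was at the start of the episode above 0.02 m).
It also fails if it takes over 61 s, if anything falls off the work surface, if the arm or the gripper's body presses on something with over 40 N, if the wrist force passes 120 N, or if a joint passes its speed limit or range.

## Working session

There is one attempt and no reset: what is moved stays moved. The work goes in short steps, Python scripts to look and compute and a shell command to move; the robot and the scene stay as the last step left them, time stands still between calls to the robot, and variables do not carry over. Pictures are saved under pics/ and viewed, and the job is handed in when it is done.

```bash
ls; mkdir -p pics; python3 - <<'E'
from rig import robot, vision
import cv2
print(robot.get_obs())
for n in ("scene","top","wrist"):
    i=vision.camera_info(n); print(n,i)
    cv2.imwrite(f"pics/{n}0.png",vision.camera(n))
E
```

```text
pics
{'time': 0.0, 'q': array([-1.44851236e+00,  5.28446835e-01,  1.43389202e+00,  2.31634476e-05,
        1.18140212e+00, -1.78487824e-01]), 'joint_velocities': array([ 3.52175267e-04,  1.19950263e-03,  1.68535936e-04, -1.21507042e-04,
       -1.50984828e-03, -9.92542879e-05]), 'joint_torque': array([-5.16946620e-04, -4.40038097e+01, -1.76590472e+01,  6.30117743e-02,
        5.82283689e-02, -1.74608685e-04]), 'position': array([ 0.18511583, -0.59622554,  0.23558676]), 'tool_rot': array([-0.10590646,  0.699885  , -0.69836694,  0.10596428]), 'ft_force': array([0.1750445 , 0.53860123, 0.32310648]), 'moment': array([-0.01737527,  0.00291872, -0.03579999]), 'grip_width': 0.0870380948783131}
scene {'vfov': 53.95791924551076, 'cx': 314.1513186410905, 'cy': 239.43613288814862, 'world_from_camera': array([[-0.69748861, -0.59469001,  0.39981675,  0.99409811],
       [ 0.71656855, -0.58368278,  0.38189517,  0.4812888 ],
       [ 0.00625691,  0.55286364,  0.83324825,  1.08639757],
       [ 0.        ,  0.        ,  0.        ,  1.        ]])}
top {'vfov': 46.025333084701614, 'cx': 320.9131115266292, 'cy': 231.1198799811385, 'world_from_camera': array([[-1.08809791e-02,  9.97301179e-01, -7.26082794e-02,
         4.30041072e-01],
       [-9.99940524e-01, -1.07982978e-02,  1.53118613e-03,
         5.61380861e-03],
       [ 7.43007909e-04,  7.26206218e-02,  9.97359360e-01,
         1.39651991e+00],
       [ 0.00000000e+00,  0.00000000e+00,  0.00000000e+00,
         1.00000000e+00]])}
wrist {'vfov': 66.83262595688794, 'cx': 319.1375708249181, 'cy': 243.2759554301962, 'tool_from_camera': array([[-1.85677845e-03, -9.61306811e-01, -2.75473714e-01,
        -7.45349203e-02],
       [ 1.39893685e-03,  2.75471422e-01, -9.61308243e-01,
        -1.48357858e-01],
       [ 9.99997298e-01, -2.17030676e-03,  8.33318117e-04,
        -9.14720946e-04],
       [ 0.00000000e+00,  0.00000000e+00,  0.00000000e+00,
         1.00000000e+00]])}
```

View pics/scene0.png

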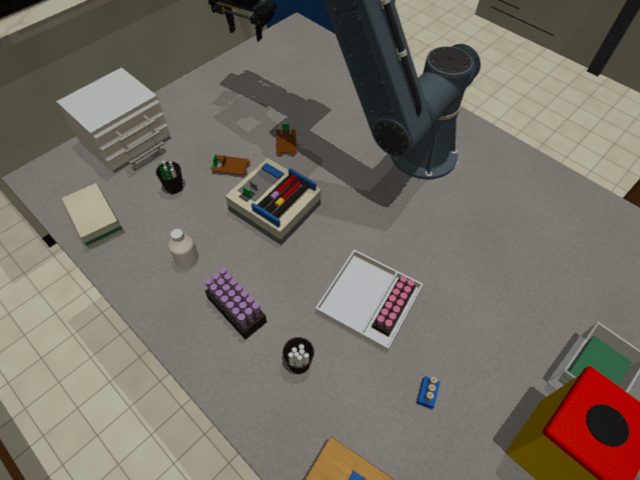

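View pics/top0.png

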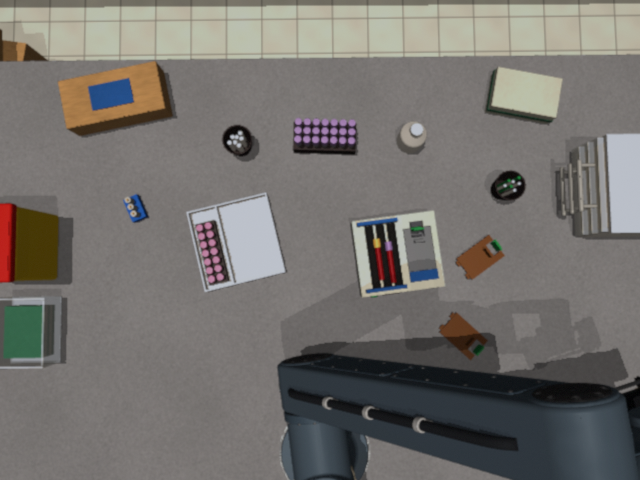

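View pics/wrist0.png

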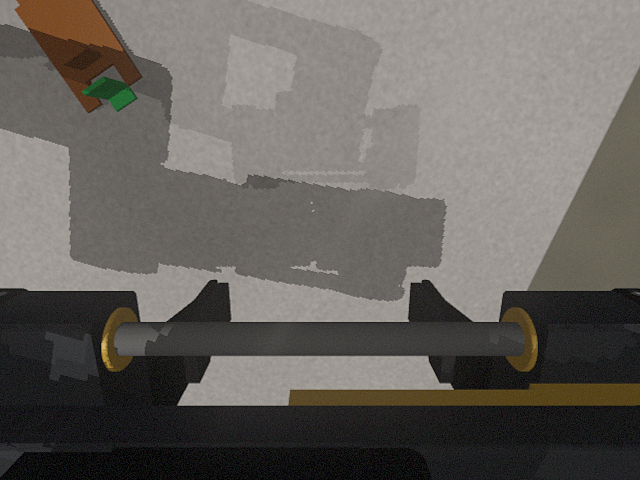

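Candidates: grey cover in the mixer (top ~(421,250)), brown look-alike (480,257), brown look-alike (462,335). I choose the grey one in the mixer, with the blue ledge at (425,274) and green tab at (417,229). Next a close crop to check.

```bash
python3 - <<'E'
import cv2
im=cv2.imread("pics/top0.png")
cv2.imwrite("pics/c1.png",cv2.resize(im[195:310,340:455],(800,800),interpolation=cv2.INTER_CUBIC)[:600] if 0 else cv2.resize(im[200:305,342:450],None,fx=5.7,fy=5.7,interpolation=cv2.INTER_CUBIC))
cv2.imwrite("pics/c2.png",cv2.resize(im[185:300,180:295],None,fx=5.2,fy=5.2,interpolation=cv2.INTER_CUBIC))
im=cv2.imread("pics/scene0.png")
cv2.imwrite("pics/c3.png",cv2.resize(im[150:245,215:330],None,fx=6,fy=6,interpolation=cv2.INTER_CUBIC))
E
```

```text
(no output)
```

View pics/c1.png

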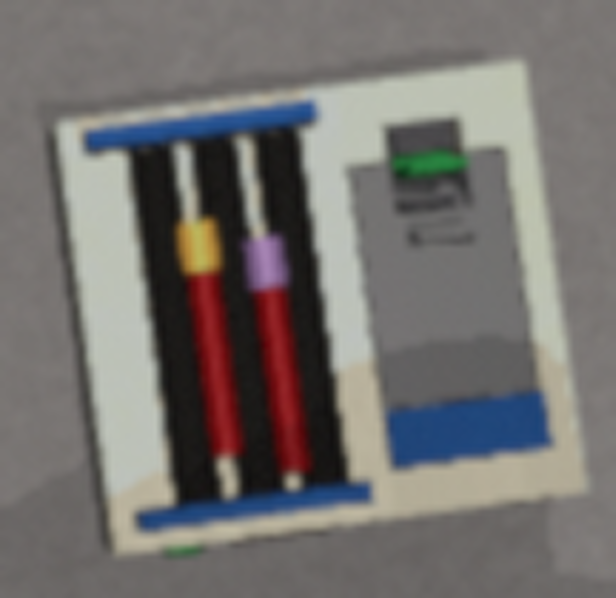

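View pics/c2.png

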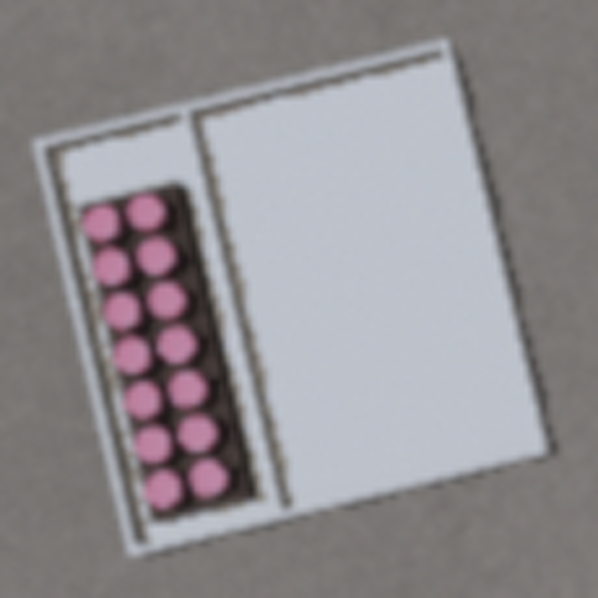

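View pics/c3.png

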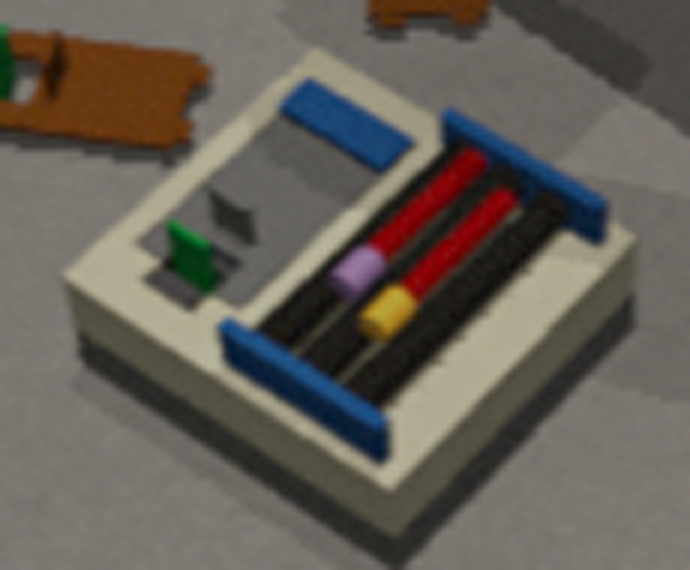

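```bash
cat > h.py <<'E'
import numpy as np
from scipy.spatial.transform import Rotation as R
from rig import robot, vision
def cam(n,obs=None):
    i=vision.camera_info(n)
    if n=="wrist":
        T=np.eye(4);T[:3,:3]=R.from_quat(obs['tool_rot']).as_matrix();T[:3,3]=obs['position']
        M=T@i["tool_from_camera"]
    else: M=i["world_from_camera"]
    return M,240/np.tan(np.radians(i["vfov"]/2)),i["cx"],i["cy"]
def ray(c,uv,z):
    M,f,cx,cy=c
    uv=np.atleast_2d(uv).astype(float)
    d=np.c_[(uv[:,0]-cx)/f,-(uv[:,1]-cy)/f,-np.ones(len(uv))]@M[:3,:3].T
    o=M[:3,3]; return o+d*((np.asarray(z)-o[2])/d[:,2])[:,None]
def proj(c,P):
    M,f,cx,cy=c
    p=(np.atleast_2d(P)-M[:3,3])@M[:3,:3]
    return np.c_[cx-f*p[:,0]/p[:,2],cy+f*p[:,1]/p[:,2]]
def fit(local,world):
    l=np.asarray(local)[:,:2];w=np.asarray(world)[:,:2]
    lc=l.mean(0);wc=w.mean(0);a=l-lc;b=w-wc
    th=np.arctan2((a[:,0]*b[:,1]-a[:,1]*b[:,0]).sum(),(a*b).sum())
    c,s=np.cos(th),np.sin(th);t=wc-np.array([[c,-s],[s,c]])@lc
    res=(l@np.array([[c,s],[-s,c]])+t-w)
    return t,th,res
E
python3 - <<'E'
from h import *
np.set_printoptions(precision=4,suppress=True)
c=cam("top")
def un(p,o,s): return (np.array(p)+.5)/s-.5+np.array(o)
L=np.array([[85,150],[85,-46],[-95,-46],[-95,150],[-51.5,33],[-51.5,-33],[-75,-33],[-75,33]])/1000
z=np.array([68]*4+[74]*4)/1000
p=un([[57,122],[525,62],[588,490],[112,552],[386,410],[540,390],[551,443],[394,467]],(342,200),5.7)
w=ray(c,p,z);t,th,r=fit(L,w);print("mixer",t,th);print(r)
L=np.array([[100,135],[100,-65],[-100,-65],[-100,135]])/1000
p=un([[35,138],[447,40],[552,455],[132,557]],(180,185),5.2)
w=ray(c,p,np.full(4,.026));t2,th2,r=fit(L,w);print("tray",t2,th2);print(r)
# scene check
c=cam("scene")
def g(t,th,P):
    P=np.array(P)/1000; return np.c_[P[:,0]*np.cos(th)-P[:,1]*np.sin(th)+t[0],P[:,0]*np.sin(th)+P[:,1]*np.cos(th)+t[1],P[:,2]]
q=proj(c,g(t,th,[[85,150,68],[85,-46,68],[-95,-46,68],[-95,150,68]]))
print((q-[215,150]+.5)*6-.5)
print(proj(c,g(t2,th2,[[100,135,26],[100,-65,26],[-100,-65,26],[-100,135,26]])))
E
```

```text
mixer [ 0.4844 -0.2276] 0.11894643711633217
[[ 0.001   0.0005]
 [ 0.0014  0.0003]
 [-0.0003  0.0004]
 [-0.0004 -0.0009]
 [-0.0002  0.0008]
 [ 0.0002 -0.0015]
 [-0.0015 -0.0003]
 [-0.0002  0.0007]]
tray [0.5146 0.1767] 0.2313953630595505
[[-0.0012  0.    ]
 [ 0.0004 -0.0013]
 [ 0.0008  0.0009]
 [ 0.      0.0004]]
[[388.3066 490.0294]
 [ 60.2134 275.5352]
 [315.2908  47.3805]
 [636.1347 237.6133]]
[[388.2634 347.2269]
 [315.1226 307.0019]
 [353.6333 248.4372]
 [422.7648 282.7399]]
```

```bash
cat >> h.py <<'E'
def delta(pt,ptgt,Rt,obs=None):
    """rows numbers from pose obs to target tcp & rot"""
    o=obs or robot.get_obs(); R0=R.from_quat(o['tool_rot']).as_matrix()
    sh=R0.T@(np.asarray(ptgt)-o['position'])/0.5
    rv=R.from_matrix(R0.T@Rt).as_rotvec()/np.pi
    return np.round(sh,4),np.round(rv,4)
def toolR(yaw,sgn,tilt=0):
    zc=sgn*np.array([np.cos(yaw),np.sin(yaw),0]); y=np.array([0,0,-1.]); x=np.cross(y,zc)
    M=np.c_[x,y,zc]
    return R.from_rotvec(-tilt*np.array([-np.sin(yaw),np.cos(yaw),0])).as_matrix()@M
E
python3 - <<'E'
from h import *
np.set_printoptions(precision=4,suppress=True)
o=robot.get_obs();print(R.from_quat(o['tool_rot']).as_matrix())
t=np.array([.4844,-.2276]);th=.119
g=np.array([t[0]+.031*np.cos(th),t[1]+.031*np.sin(th)])
for s in(1,-1):
    print(g,delta(0,[*g,.20],toolR(th,s)))
E
```

```text
[[-0.9551 -0.0002  0.2963]
 [-0.2963  0.0016 -0.9551]
 [-0.0003 -1.     -0.0016]]
[ 0.5152 -0.2239] (array([-0.8511,  0.0727, -0.5158]), array([ 0.0004, -0.4421, -0.0004]))
[ 0.5152 -0.2239] (array([-0.8511,  0.0727, -0.5158]), array([0.0005, 0.5579, 0.0004]))
```

```bash
python3 -m crank '[[-0.851,0.073,-0.516,0.0004,-0.442,-0.0004,0.4],[-0.851,0.073,-0.516,0.0004,-0.442,-0.0004,0.4],[-0.851,0.073,-0.516,0.0004,-0.442,-0.0004,0.4],[-0.851,0.073,-0.516,0.0004,-0.442,-0.0004,0.4],[-0.851,0.073,-0.516,0.0004,-0.442,-0.0004,0.4],[-0.851,0.073,-0.516,0.0004,-0.442,-0.0004,0.4],[-0.851,0.073,-0.516,0.0004,-0.442,-0.0004,0.4],[-0.851,0.073,-0.516,0.0004,-0.442,-0.0004,0.4],[-0.851,0.073,-0.516,0.0004,-0.442,-0.0004,0.4],[-0.851,0.073,-0.516,0.0004,-0.442,-0.0004,0.4]]' 10
python3 -m crank '[[0,0,0,0,0,0,0.4],[0,0,0,0,0,0,0.4],[0,0,0,0,0,0,0.4]]'
python3 - <<'E'
from h import *
import cv2
o=robot.get_obs();np.save("o1.npy",o,allow_pickle=True);print(o)
cv2.imwrite("pics/w1.png",vision.camera("wrist"))
E
```

```text
time: 1.4
position: [0.5149, -0.2243, 0.1998]
tool_rot: [0.529, -0.469, 0.47, -0.528]
ft_force: [-0.3, -0.2, -0.1]
grip_width: 0.0608
time: 1.78
position: [0.5146, -0.2254, 0.2002]
tool_rot: [0.529, -0.469, 0.47, -0.528]
ft_force: [-0.4, 0.3, -0.1]
grip_width: 0.061
{'time': 1.775, 'q': array([-6.11035390e-01,  4.88479087e-01,  1.63161289e+00, -1.33698304e-03,
        1.02022096e+00, -7.27058753e-01]), 'joint_velocities': array([ 7.07055819e-03, -1.47107866e-04, -1.21344353e-05,  1.78352395e-04,
        6.92091910e-04,  3.11171540e-04]), 'joint_torque': array([-1.05353791e-02, -3.97066569e+01, -1.51862687e+01,  2.39428435e-02,
        7.48042739e-02, -2.70374385e-04]), 'position': array([ 0.51464319, -0.22537089,  0.20015407]), 'tool_rot': array([ 0.52866026, -0.46948843,  0.47048077, -0.52796476]), 'ft_force': array([-0.4077357 ,  0.28457248, -0.05183231]), 'moment': array([-0.00556513, -0.10194783,  0.02661474]), 'grip_width': 0.06100445080052478}
```

View pics/w1.png

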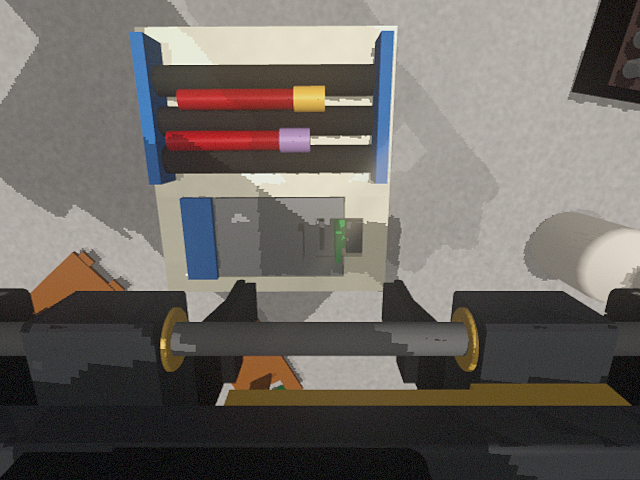

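```bash
python3 - <<'E'
import cv2
im=cv2.imread("pics/w1.png")
cv2.imwrite("pics/w1c.png",cv2.resize(im[180:300,150:350+60],None,fx=3,fy=4,interpolation=cv2.INTER_CUBIC))
E
```

```text
(no output)
```

View pics/w1c.png

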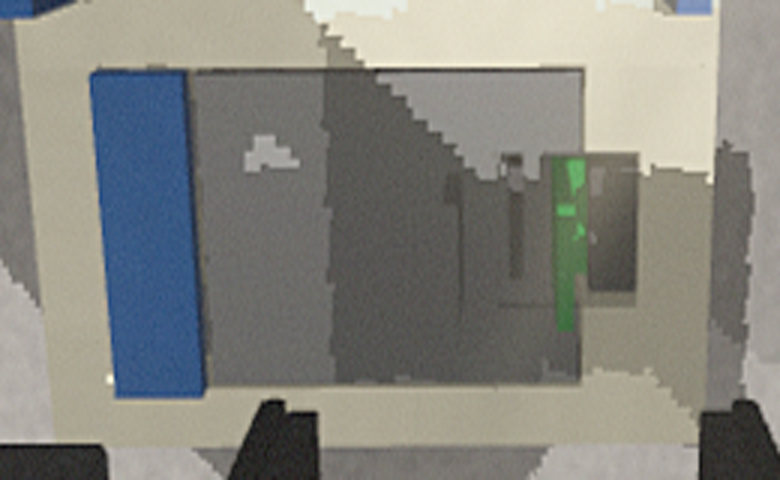

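```bash
python3 - <<'E'
from h import *
np.set_printoptions(precision=4,suppress=True)
o=np.load("o1.npy",allow_pickle=True).item()
c=cam("wrist",o)
p=np.array([[92,72],[186,72],[205,395],[116,397],[583,68],[580,383],[18,0*0+10]])[:6]
p=(p+.5)/[3,4]-.5+[150,180]
L=np.array([[-75,33],[-51.5,33],[-51.5,-33],[-75,-33],[51,33],[51,-33]])/1000
z=np.array([74]*4+[68]*2)/1000
w=ray(c,p,z);t,th,r=fit(L,w);print(t,th);print(r)
for tt,hh in((t,th),(np.array([.4844,-.2276]),.119)):
    cs,sn=np.cos(hh),np.sin(hh)
    P=np.array([[43,12,94],[47,12,94],[47,-12,94],[43,-12,94],[15,12,94],[19,12,94],[15,-12,94],[19,-12,94]])/1000
    W=np.c_[P[:,0]*cs-P[:,1]*sn+tt[0],P[:,0]*sn+P[:,1]*cs+tt[1],P[:,2]]
    print(((proj(c,W)-[150,180]+.5)*[3,4]-.5).round(0).tolist())
E
```

```text
[ 0.4831 -0.2282] 0.11953056319769548
[[-0.0006  0.0001]
 [-0.0008  0.0001]
 [-0.0005 -0.0004]
 [-0.      0.0001]
 [ 0.001   0.0006]
 [ 0.0008 -0.0005]]
[[560.0, 204.0], [576.0, 204.0], [575.0, 330.0], [559.0, 330.0], [443.0, 204.0], [460.0, 204.0], [445.0, 330.0], [461.0, 330.0]]
[[566.0, 202.0], [582.0, 202.0], [580.0, 328.0], [564.0, 328.0], [449.0, 202.0], [466.0, 202.0], [450.0, 328.0], [467.0, 328.0]]
```

```bash
python3 - <<'E'
from h import *
np.set_printoptions(precision=4,suppress=True)
t=np.array([.4831,-.2282]);th=.1195
g=[t[0]+.031*np.cos(th),t[1]+.031*np.sin(th)]
print(g,robot.get_obs()['position'],delta(0,[*g,.12],toolR(th,1)))
E
```

```text
[np.float64(0.5138789194034721), np.float64(-0.22450431057114284)] [ 0.5148 -0.2252  0.2002] (array([-0.0018,  0.1603, -0.0017]), array([-0.0001, -0.0008,  0.0006]))
```

```bash
python3 -m crank '[[-0.0016,0.08,-0.0017,0,-0.0005,0.0005,0.4],[-0.0016,0.16,-0.0017,0,-0.0005,0.0005,0.4],[-0.0016,0.16,-0.0017,0,-0.0005,0.0005,0.4],[-0.0016,0.16,-0.0017,0,-0.0005,0.0005,0.4],[-0.0016,0.16,-0.0017,0,-0.0005,0.0005,0.4],[-0.0016,0.16,-0.0017,0,-0.0005,0.0005,0.4]]'
python3 - <<'E'
from h import *
import cv2
np.set_printoptions(precision=4,suppress=True)
o=robot.get_obs();np.save("o2.npy",o,allow_pickle=True);print(o['position'],o['ft_force'],o['grip_width'])
im=vision.camera("wrist")
cv2.imwrite("pics/w2.png",im)
c=cam("wrist",o)
t=np.array([.4831,-.2282]);th=.1195
cs,sn=np.cos(th),np.sin(th)
P=np.array([[43,12,94],[47,12,94],[47,-12,94],[43,-12,94],[15,12,94],[19,12,94],[19,-12,94],[15,-12,94]])/1000
W=np.c_[P[:,0]*cs-P[:,1]*sn+t[0],P[:,0]*sn+P[:,1]*cs+t[1],P[:,2]]
q=proj(c,W);print(q.round(1).tolist())
cv2.imwrite("pics/w2c.png",cv2.resize(im[130:330,190:450],None,fx=3,fy=3,interpolation=cv2.INTER_CUBIC))
print(((q-[190,130]+.5)*3-.5).round().tolist())
E
```

```text
time: 2.58
position: [0.515, -0.2243, 0.1215]
tool_rot: [-0.529, 0.468, -0.47, 0.529]
ft_force: [-0.2, 0.1, -0.6]
grip_width: 0.0609
[ 0.515  -0.2243  0.1215] [-0.2087  0.0722 -0.5884] 0.060880309650513324
[[342.2, 269.7], [350.0, 269.7], [348.8, 312.2], [341.3, 312.2], [287.6, 269.6], [295.4, 269.6], [296.1, 312.1], [288.6, 312.1]]
[[458.0, 420.0], [481.0, 420.0], [477.0, 548.0], [455.0, 548.0], [294.0, 420.0], [317.0, 420.0], [319.0, 547.0], [297.0, 547.0]]
```

View pics/w2c.png

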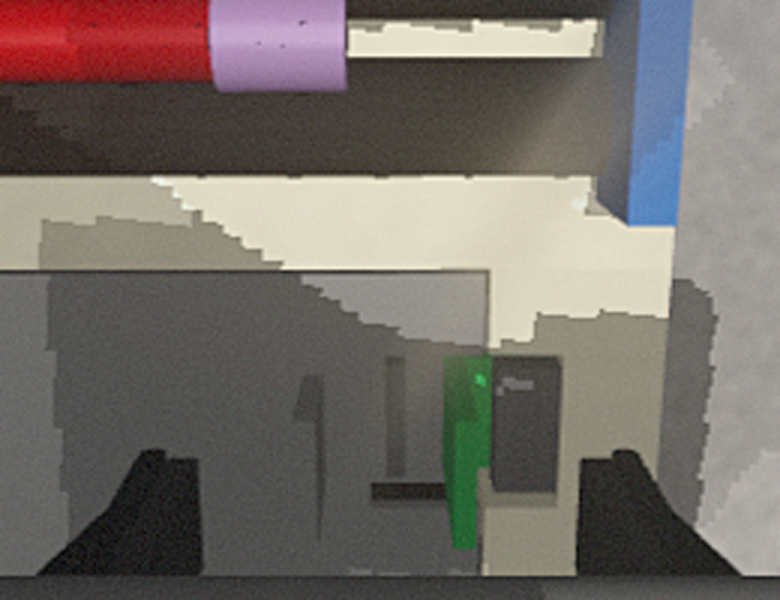

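```bash
python3 -m crank '[[0.0003,0.03,-0.0016,0,0,0,0.2],[0.0003,0.06,-0.0016,0,0,0,0.0],[0.0003,0.069,-0.0016,0,0,0,-0.1],[0.0003,0.069,-0.0016,0,0,0,-0.1],[0.0003,0.069,-0.0016,0,0,0,-0.1],[0.0003,0.069,-0.0016,0,0,0,-0.1]]' 5
python3 - <<'E'
from h import *
import cv2
np.set_printoptions(precision=4,suppress=True)
o=robot.get_obs();np.save("o3.npy",o,allow_pickle=True);print(o['position'],o['ft_force'],o['grip_width'])
t=np.array([.4831,-.2282]);th=.1195
g=[t[0]+.031*np.cos(th),t[1]+.031*np.sin(th)]
print(delta(0,[*g,.087],toolR(th,1)))
im=vision.camera("wrist")
cv2.imwrite("pics/w3.png",cv2.resize(im[130:330,190:450],None,fx=3,fy=3,interpolation=cv2.INTER_CUBIC))
E
```

```text
time: 3.38
position: [0.5138, -0.2243, 0.0859]
tool_rot: [-0.529, 0.469, -0.469, 0.529]
ft_force: [1.0, -0.5, 0.5]
grip_width: 0.0396
[ 0.5138 -0.2243  0.0859] [ 0.9743 -0.4776  0.485 ] 0.03959941863897649
(array([ 0.0005, -0.0022,  0.0002]), array([-0.0003,  0.0002,  0.0002]))
```

View pics/w3.png

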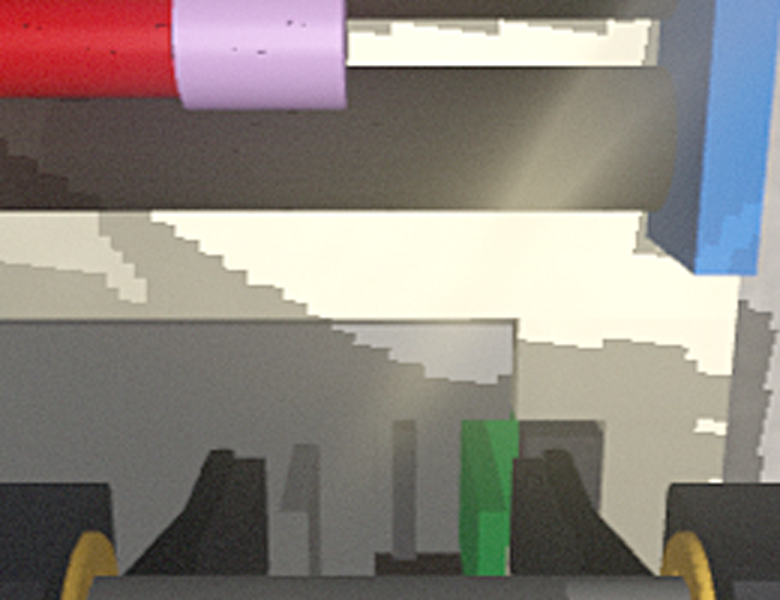

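```bash
python3 -m crank '[[0,0,0.0006,0,0,0,-0.24],[0,0,0.0006,0,0,0,-0.26],[0,0,0,0,0,0,-0.29],[0,0,0,0,0,0,-0.29],[0,0,0,0,0,0,-0.29]]' 5
python3 -m crank '[[0,0,-0.0005,0,0,0,-0.31],[0,0,-0.0005,0,0,0,-0.31],[0,0,-0.0005,0,0,0,-0.31]]' 5
```

```text
time: 4.05
position: [0.5134, -0.2242, 0.0857]
tool_rot: [0.529, -0.469, 0.469, -0.529]
ft_force: [-1.1, 0.4, 2.4]
grip_width: 0.0313
time: 4.42
position: [0.513, -0.2243, 0.0857]
tool_rot: [0.529, -0.469, 0.469, -0.529]
ft_force: [-1.8, -0.9, 4.0]
grip_width: 0.0302
```

```bash
python3 -m crank '[[0,0,-0.0005,0,0,0,-0.31],[0,0,-0.0005,0,0,0,-0.31]]' 5
python3 -m crank '[[0,-0.0010,0,0,0,0,-0.31],[0,-0.0010,0,0,0,0,-0.31],[0,-0.0010,0,0,0,0,-0.31]]' 5
```

```text
time: 4.68
position: [0.513, -0.2243, 0.0857]
tool_rot: [0.529, -0.469, 0.469, -0.529]
ft_force: [-2.1, -1.2, 5.0]
grip_width: 0.03
time: 5.05
position: [0.513, -0.2239, 0.0857]
tool_rot: [-0.529, 0.469, -0.469, 0.529]
ft_force: [0.4, 0.2, -1.2]
grip_width: 0.0303
```

```bash
python3 -m crank '[[0,0,-0.001,0,0,0,-0.333],[0,0,-0.001,0,0,0,-0.333],[0,0,-0.001,0,0,0,-0.333]]' 7
python3 -m crank '[[0,0,-0.001,0,0,0,-0.356],[0,0,-0.001,0,0,0,-0.356],[0,0,-0.001,0,0,0,-0.356]]' 7
```

```text
time: 5.42
position: [0.5124, -0.2242, 0.086]
tool_rot: [-0.529, 0.469, -0.469, 0.529]
ft_force: [-0.4, -0.7, -1.5]
grip_width: 0.0289
time: 5.8
position: [0.512, -0.2243, 0.0861]
tool_rot: [-0.529, 0.469, -0.469, 0.529]
ft_force: [-0.0, -0.5, -1.5]
grip_width: 0.0281
```

```bash
python3 -m crank '[[0,0,-0.001,0,0,0,-0.379],[0,0,-0.001,0,0,0,-0.379],[0,0,-0.001,0,0,0,-0.379]]' 8
python3 -m crank '[[0,0,-0.001,0,0,0,-0.402],[0,0,-0.001,0,0,0,-0.402],[0,0,-0.001,0,0,0,-0.402]]' 9
```

```text
time: 6.18
position: [0.5115, -0.2243, 0.0861]
tool_rot: [-0.529, 0.469, -0.469, 0.529]
ft_force: [1.1, -0.7, -0.6]
grip_width: 0.0269
time: 6.55
position: [0.511, -0.2244, 0.0861]
tool_rot: [-0.529, 0.469, -0.469, 0.529]
ft_force: [0.2, -0.0, -0.8]
grip_width: 0.0259
```

```bash
python3 -m crank '[[0,0,-0.0007,0,0,0,-0.418],[0,0,-0.0007,0,0,0,-0.418],[0,0,-0.0007,0,0,0,-0.418]]' 9
python3 -m crank '[[0,0,-0.0007,0,0,0,-0.434],[0,0,-0.0007,0,0,0,-0.434],[0,0,-0.0007,0,0,0,-0.434]]' 10
```

```text
time: 6.92
position: [0.5107, -0.2245, 0.0861]
tool_rot: [-0.529, 0.469, -0.469, 0.529]
ft_force: [0.0, 0.2, -0.3]
grip_width: 0.0255
time: 7.3
position: [0.5103, -0.2245, 0.086]
tool_rot: [-0.529, 0.469, -0.469, 0.529]
ft_force: [1.6, -0.4, -0.8]
grip_width: 0.0249
```

```bash
python3 -m crank '[[0,0,-0.0007,0,0,0,-0.45],[0,0,-0.0007,0,0,0,-0.45],[0,0,-0.0007,0,0,0,-0.45],[0,0,-0.0007,0,0,0,-0.45]]' 11
```

```text
time: 7.8
position: [0.5103, -0.2246, 0.0861]
tool_rot: [-0.529, 0.469, -0.469, 0.529]
ft_force: [1.9, 0.3, -2.7]
grip_width: 0.0241
```

```bash
python3 - <<'E'
from h import *
o=robot.get_obs();print(o['ft_force'],o['grip_width'],o['moment'])
E
```

```text
[ 1.86533014  0.25387109 -2.69806022] 0.02410219232807169 [ 0.07897474 -0.49030849 -0.00797014]
```

```bash
python3 -m crank '[[0,-0.0015,0,0.003,0,0,-0.45],[0,-0.0031,0,0.0064,0,0,-0.45],[0,-0.0031,0,0.0064,0,0,-0.45],[0,-0.0031,0,0.0064,0,0,-0.45]]' 11
```

```text
time: 8.3
position: [0.5098, -0.2245, 0.0877]
tool_rot: [-0.524, 0.464, -0.474, 0.534]
ft_force: [0.9, -0.6, -0.2]
grip_width: 0.0238
```

```bash
python3 -m crank '[[0,-0.0015,-0.0003,0.003,0,0,-0.45],[0,-0.0031,-0.0005,0.0064,0,0,-0.45],[0,-0.0031,-0.0005,0.0064,0,0,-0.45],[0,-0.0031,-0.0005,0.0064,0,0,-0.45]]' 11
python3 - <<'E'
from h import *
import cv2
cv2.imwrite("pics/w4.png",vision.camera("wrist"))
E
```

```text
time: 8.8
position: [0.5095, -0.2246, 0.0892]
tool_rot: [-0.518, 0.46, -0.478, 0.54]
ft_force: [0.9, -0.3, -0.7]
grip_width: 0.0245
```

View pics/w4.png

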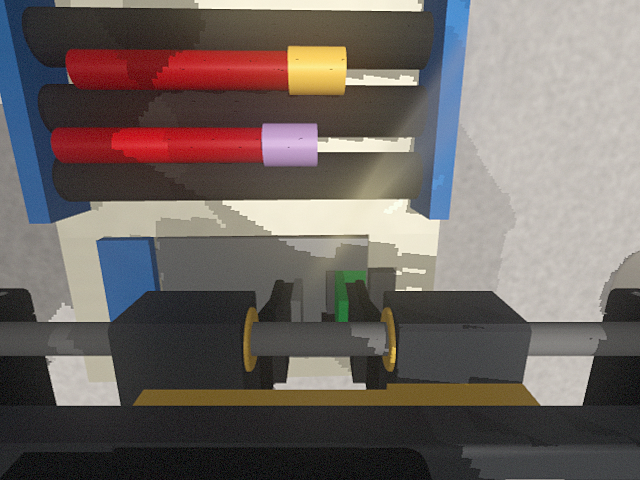

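```bash
python3 -m crank '[[0,-0.0024,-0.0006,0.0048,0,0,-0.45],[0,-0.0047,-0.0012,0.0095,0,0,-0.45],[0,-0.0071,-0.0018,0.0143,0,0,-0.45],[0,-0.0094,-0.0024,0.0191,0,0,-0.45],[0,-0.0094,-0.0024,0.0191,0,0,-0.45],[0,-0.0094,-0.0024,0.0191,0,0,-0.45]]' 11
python3 - <<'E'
from h import *
import cv2
im=vision.camera("scene")
cv2.imwrite("pics/s5.png",cv2.resize(im[150:245,215:330],None,fx=6,fy=6,interpolation=cv2.INTER_CUBIC))
im=vision.camera("wrist")
cv2.imwrite("pics/w5.png",im)
E
```

```text
time: 9.6
position: [0.5083, -0.2248, 0.0938]
tool_rot: [-0.502, 0.445, -0.492, 0.555]
ft_force: [-0.5, -0.1, -0.9]
grip_width: 0.0241
```

View pics/s5.png

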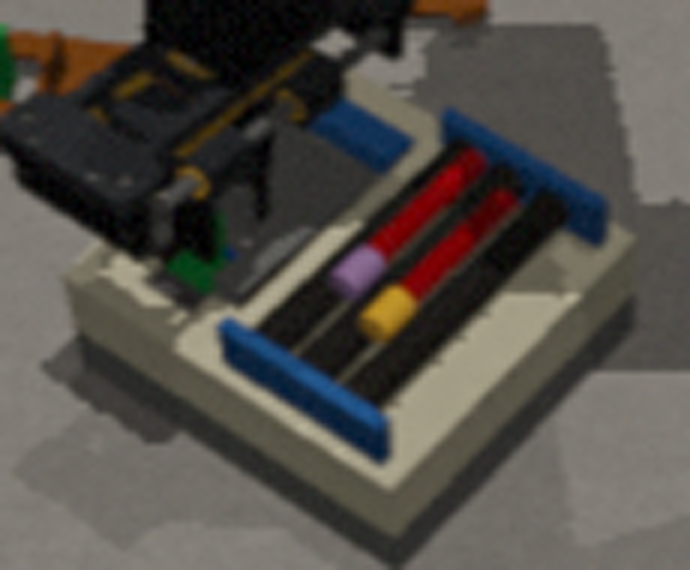

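View pics/w5.png

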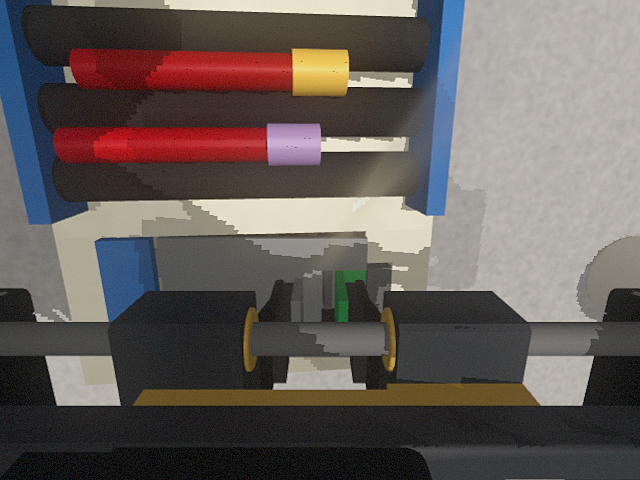

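```bash
python3 -m crank '[[0,-0.0051,-0.0013,0.0105,0,0,-0.45],[0,-0.0101,-0.0027,0.0207,0,0,-0.45],[0,-0.0151,-0.0042,0.031,0,0,-0.45],[0,-0.02,-0.006,0.0414,0,0,-0.45],[0,-0.02,-0.006,0.0414,0,0,-0.45],[0,-0.02,-0.006,0.0414,0,0,-0.45]]' 11
python3 - <<'E'
from h import *
import cv2
im=vision.camera("scene")
cv2.imwrite("pics/s6.png",cv2.resize(im[150:245,215:330],None,fx=6,fy=6,interpolation=cv2.INTER_CUBIC))
im=vision.camera("wrist")
cv2.imwrite("pics/w6.png",im)
E
```

```text
time: 10.45
position: [0.5046, -0.2254, 0.1035]
tool_rot: [-0.465, 0.412, -0.52, 0.586]
ft_force: [0.7, -0.3, -1.1]
grip_width: 0.024
```

View pics/s6.png

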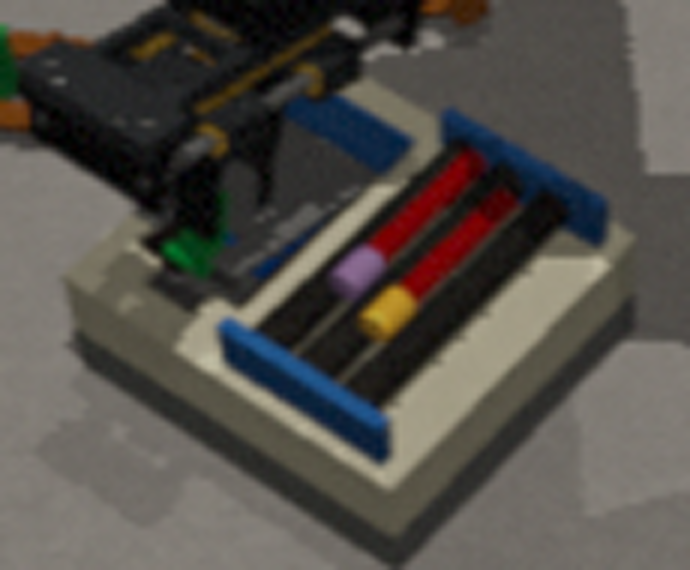

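View pics/w6.png

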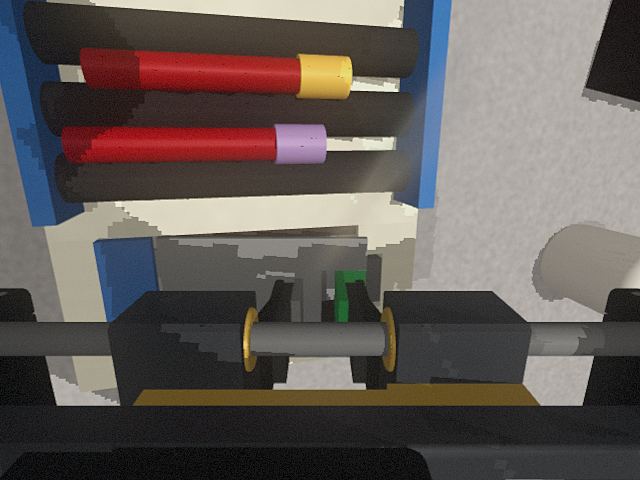

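```bash
python3 -m crank '[[0,0.0006,0.004,0,0,0,-0.45],[0,0.0012,0.008,0,0,0,-0.45],[0,0.0012,0.008,0,0,0,-0.45]]' 11
python3 -m crank '[[0,0.0012,0.008,0,0,0,-0.45],[0,0.0023,0.016,0,0,0,-0.45],[0,0.003,0.02,0,0,0,-0.45],[0,0.003,0.02,0,0,0,-0.45]]' 11
```

```text
time: 10.92
position: [0.5086, -0.2247, 0.1038]
tool_rot: [-0.465, 0.412, -0.52, 0.587]
ft_force: [-0.5, -0.4, -0.1]
grip_width: 0.0239
time: 11.42
position: [0.5185, -0.2235, 0.1046]
tool_rot: [-0.465, 0.412, -0.52, 0.586]
ft_force: [0.3, 1.1, -1.8]
grip_width: 0.0244
```

```bash
python3 -m crank '[[0,-0.0039,0.002,0,0,0,-0.45],[0,-0.01,0.0035,0,0,0,-0.45],[0,-0.0195,0.0055,0,0,0,-0.45],[0,-0.0195,0.0055,0,0,0,-0.45]]' 11
python3 -m crank '[[0,-0.05,0.0115,0,0,0,-0.45],[0,-0.1,0.023,0,0,0,-0.45],[0,-0.16,0.037,0,0,0,-0.45],[0,-0.16,0.037,0,0,0,-0.45]]' 11
python3 - <<'E'
from h import *
import cv2
im=vision.camera("scene")
cv2.imwrite("pics/s7.png",cv2.resize(im[100:260,170:360],None,fx=4,fy=3.7,interpolation=cv2.INTER_CUBIC))
im=vision.camera("wrist")
cv2.imwrite("pics/w7.png",im)
E
```

```text
time: 11.92
position: [0.519, -0.2237, 0.1153]
tool_rot: [-0.465, 0.412, -0.52, 0.586]
ft_force: [0.9, -0.0, -0.7]
grip_width: 0.0238
time: 12.42
position: [0.5198, -0.2245, 0.1992]
tool_rot: [-0.465, 0.41, -0.522, 0.586]
ft_force: [0.1, -0.9, -0.7]
grip_width: 0.0241
```

View pics/s7.png

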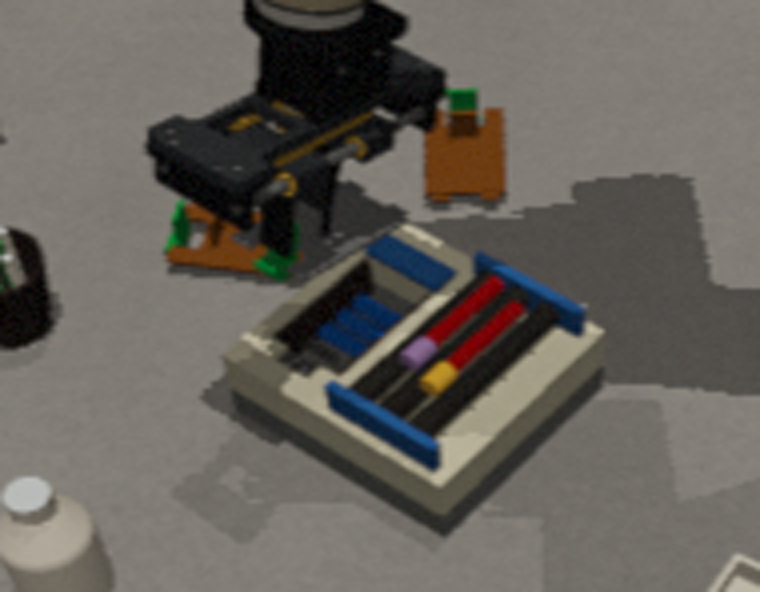

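View pics/w7.png

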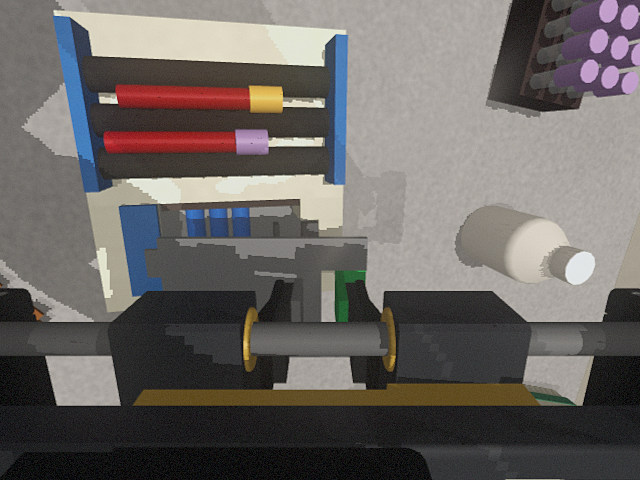

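```bash
python3 - <<'E'
from h import *
np.set_printoptions(precision=4,suppress=True)
print(delta(0,[.5409,.1829,.20],toolR(.2314,1)))
E
```

```text
(array([-0.8009,  0.0259,  0.1405]), array([-0.0731, -0.0352,  0.004 ]))
```

```bash
python3 -m crank '[[-0.08,0.003,0.014,-0.02,-0.009,0.001,-0.45],[-0.18,0.006,0.032,-0.04,-0.018,0.002,-0.45],[-0.28,0.01,0.05,-0.073,-0.035,0.004,-0.45],[-0.38,0.013,0.067,-0.073,-0.035,0.004,-0.45],[-0.48,0.016,0.085,-0.073,-0.035,0.004,-0.45],[-0.58,0.019,0.102,-0.073,-0.035,0.004,-0.45],[-0.68,0.022,0.12,-0.073,-0.035,0.004,-0.45],[-0.76,0.025,0.134,-0.073,-0.035,0.004,-0.45],[-0.801,0.026,0.14,-0.073,-0.035,0.004,-0.45],[-0.801,0.026,0.14,-0.073,-0.035,0.004,-0.45]]' 11
python3 -m crank '[[0,0,0,0,0,0,-0.45],[0,0,0,0,0,0,-0.45]]' 11
python3 - <<'E'
from h import *
import cv2
np.set_printoptions(precision=4,suppress=True)
o=robot.get_obs();np.save("o8.npy",o,allow_pickle=True);print(o['position'])
print(delta(0,[.5409,.1829,.20],toolR(.2314,1)))
im=vision.camera("wrist")
cv2.imwrite("pics/w8.png",im)
im=vision.camera("scene")
cv2.imwrite("pics/s8.png",im[150:400,200:500])
cv2.imwrite("pics/s8.png",cv2.resize(im[170:370,270:470],None,fx=3,fy=3,interpolation=cv2.INTER_CUBIC))
E
```

```text
time: 13.78
position: [0.5405, 0.1832, 0.199]
tool_rot: [0.555, -0.439, 0.438, -0.554]
ft_force: [-0.4, 0.1, -0.3]
grip_width: 0.0241
time: 14.02
position: [0.5412, 0.1811, 0.2]
tool_rot: [0.554, -0.439, 0.44, -0.554]
ft_force: [0.3, -0.0, -0.3]
grip_width: 0.0238
[0.5412 0.1811 0.2   ]
(array([-0.0036,  0.0001,  0.0001]), array([-0.0001, -0.0009,  0.0002]))
```

View pics/w8.png

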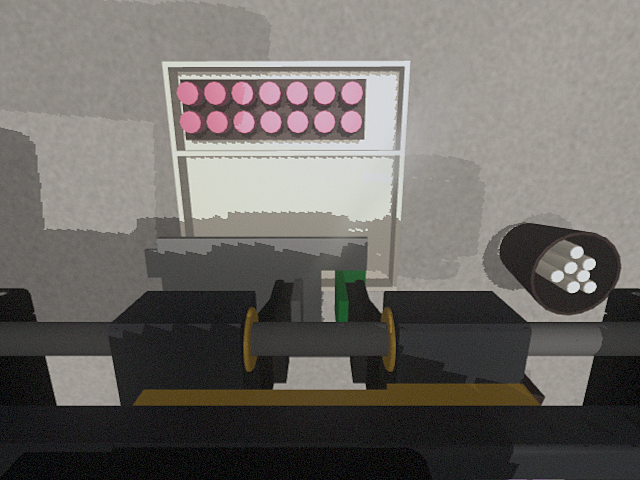

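View pics/s8.png

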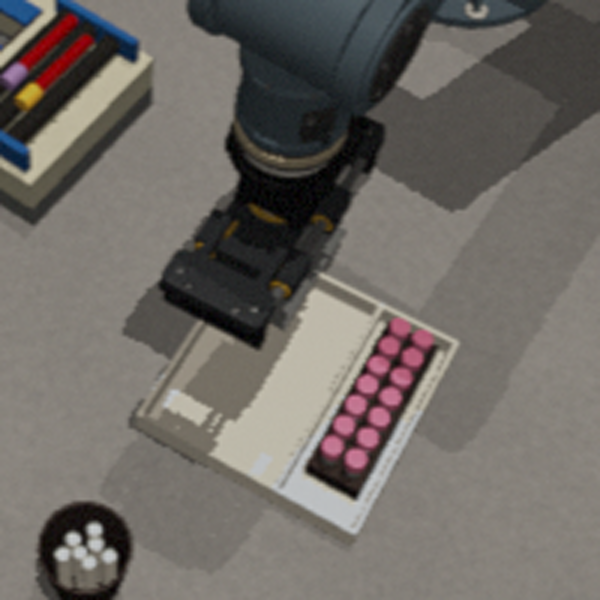

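```bash
python3 - <<'E'
from h import *
np.set_printoptions(precision=4,suppress=True)
o=np.load("o8.npy",allow_pickle=True).item();c=cam("wrist",o)
w=ray(c,[[163,63],[410,62],[175,153],[403,153]],np.full(4,.026))
t,th,r=fit([[-.1,.135],[.1,.135],[-.1,.063],[.1,.063]],w);print(t,th);print(r)
R0=R.from_quat(o['tool_rot']).as_matrix()
P=np.array([[-.032,.018,-.05-.027],[-.032,.018,.05-.027]])@R0.T+o['position']
print(proj(c,P))
E
```

```text
[0.5148 0.1766] 0.23285240476143743
[[-0.0003  0.0006]
 [ 0.0003  0.0005]
 [-0.0018 -0.0012]
 [ 0.0018  0.0001]]
[[158.353  236.6493]
 [369.6961 237.0503]]
```

```bash
python3 -m crank '[[-0.001,0.06,0,0,0,0,-0.45],[-0.002,0.14,0,0,0,0,-0.45],[-0.003,0.22,0,0,0,0,-0.45],[-0.003,0.28,0,0,0,0,-0.45],[-0.003,0.3,0,0,0,0,-0.45],[-0.003,0.3,0,0,0,0,-0.45],[-0.003,0.3,0,0,0,0,-0.45]]' 11
python3 -m crank '[[0,0.006,0,0,0,0,-0.45],[0,0.012,0,0,0,0,-0.45],[0,0.012,0,0,0,0,-0.45],[0,0.012,0,0,0,0,-0.45]]' 11
```

```text
time: 15.0
position: [0.5421, 0.1841, 0.0514]
tool_rot: [-0.553, 0.438, -0.44, 0.555]
ft_force: [-0.7, -0.8, -1.0]
grip_width: 0.0242
time: 15.5
position: [0.5409, 0.1841, 0.0442]
tool_rot: [-0.554, 0.439, -0.439, 0.554]
ft_force: [0.1, 0.4, -1.3]
grip_width: 0.0247
```

Now 2 mm steps, then 1 mm, watching the force.

```bash
python3 -m crank '[[0,0.002,0,0,0,0,-0.45],[0,0.004,0,0,0,0,-0.45],[0,0.006,0,0,0,0,-0.45],[0,0.006,0,0,0,0,-0.45],[0,0.006,0,0,0,0,-0.45]]' 11
python3 -m crank '[[0,0.001,0,0,0,0,-0.45],[0,0.003,0,0,0,0,-0.45],[0,0.003,0,0,0,0,-0.45]]' 11
python3 -m crank '[[0,0.001,0,0,0,0,-0.45],[0,0.002,0,0,0,0,-0.45],[0,0.002,0,0,0,0,-0.45]]' 11
```

```text
time: 16.12
position: [0.5409, 0.1841, 0.0411]
tool_rot: [-0.554, 0.439, -0.439, 0.554]
ft_force: [-0.1, -1.3, -1.0]
grip_width: 0.0245
time: 16.5
position: [0.5409, 0.1841, 0.0395]
tool_rot: [-0.554, 0.439, -0.439, 0.554]
ft_force: [-0.2, 0.2, -0.8]
grip_width: 0.0241
time: 16.88
position: [0.5409, 0.1841, 0.0386]
tool_rot: [-0.554, 0.439, -0.439, 0.554]
ft_force: [-0.1, 0.0, -0.9]
grip_width: 0.0241
```

```bash
python3 -m crank '[[0,0.001,0,0,0,0,-0.45],[0,0.001,0,0,0,0,-0.45],[0,0.001,0,0,0,0,-0.45]]' 11
python3 -m crank '[[0,0.001,0,0,0,0,-0.45],[0,0.001,0,0,0,0,-0.45],[0,0.001,0,0,0,0,-0.45]]' 11
```

```text
time: 17.25
position: [0.5409, 0.1841, 0.0381]
tool_rot: [-0.554, 0.439, -0.439, 0.554]
ft_force: [0.2, -0.4, -0.9]
grip_width: 0.0246
time: 17.62
position: [0.541, 0.1841, 0.0377]
tool_rot: [-0.554, 0.439, -0.439, 0.554]
ft_force: [-0.1, -0.6, 0.0]
grip_width: 0.0242
```

```bash
python3 -m crank '[[0,0.001,0,0,0,0,-0.45],[0,0.001,0,0,0,0,-0.45],[0,0.001,0,0,0,0,-0.45]]' 11
python3 -m crank '[[0,0,0.002,0,0,0,-0.40],[0,0,0.004,0,0,0,-0.35],[0,0,0.006,0,0,0,-0.30],[0,0,0.008,0,0,0,-0.25],[0,0,0.008,0,0,0,-0.15],[0,0,0.008,0,0,0,0.0],[0,0,0.008,0,0,0,0.0]]' 8
```

```text
time: 18.0
position: [0.541, 0.1841, 0.0376]
tool_rot: [-0.554, 0.439, -0.44, 0.554]
ft_force: [-0.7, 0.1, 6.0]
grip_width: 0.0244
time: 18.88
position: [0.5447, 0.185, 0.0368]
tool_rot: [-0.554, 0.439, -0.439, 0.554]
ft_force: [-0.3, 0.4, -0.5]
grip_width: 0.0424
```

```bash
python3 -m crank '[[0,-0.02,0,0,0,0,0.1],[0,-0.08,0,0,0,0,0.1],[0,-0.18,0,0,0,0,0.1],[0,-0.28,0,0,0,0,0.1],[0,-0.38,0,0,0,0,0.1],[0,-0.38,0,0,0,0,0.1]]'
python3 - <<'E'
from h import *
import cv2
np.save("o9.npy",robot.get_obs(),allow_pickle=True)
cv2.imwrite("pics/w9.png",vision.camera("wrist"))
im=vision.camera("top")
cv2.imwrite("pics/t9.png",im)
im=vision.camera("scene")
cv2.imwrite("pics/s9.png",im)
E
```

```text
time: 19.62
position: [0.5475, 0.1855, 0.2325]
tool_rot: [-0.551, 0.436, -0.442, 0.557]
ft_force: [0.5, 0.6, -0.5]
grip_width: 0.0479
```

View pics/w9.png

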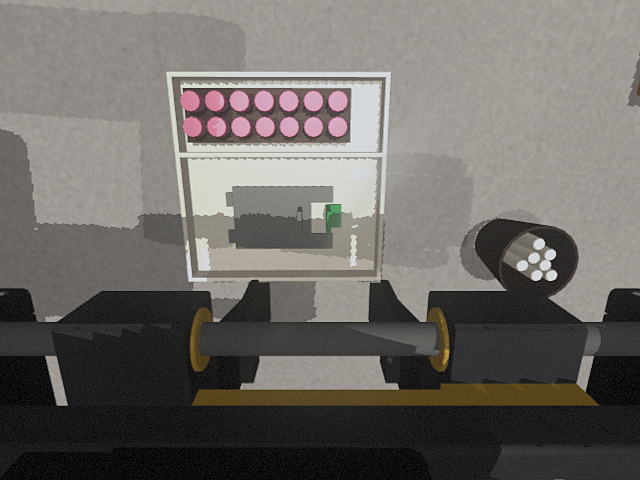

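View pics/s9.png

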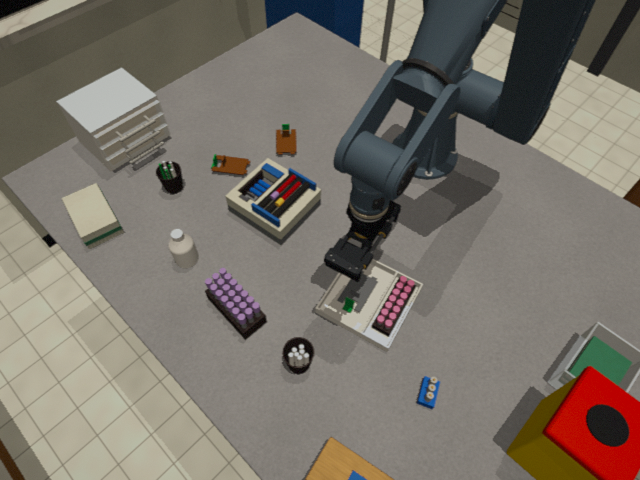

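```bash
python3 - <<'E'
from h import *
np.set_printoptions(precision=4,suppress=True)
o=np.load("o9.npy",allow_pickle=True).item();c=cam("wrist",o)
w=ray(c,[[233,187],[333,187],[334,248],[234,248]],np.full(4,.020))
t,th,r=fit([[-.05,.032],[.05,.032],[.05,-.032],[-.05,-.032]],w);print(t,th);print(r)
d=t-[.5147,.1767];a=.232;print(d[0]*np.cos(a)+d[1]*np.sin(a),-d[0]*np.sin(a)+d[1]*np.cos(a))
print(o['joint_velocities'])
robot.hand_in()
E
```

```text
[0.5143 0.1773] 0.22774147472843856
[[-0.0011  0.0005]
 [ 0.0004  0.0005]
 [-0.0013 -0.001 ]
 [ 0.0019 -0.0001]]
-0.0002930526322413203 0.0007152591887304765
[-0.0037  0.0637  0.0754 -0.0019 -0.0243  0.0022]
the job is handed in; nothing more can be done
```

The grey battery cover is off the tube mixer and standing on its feet, right way up, in the tray's empty section. I handed the job in at about 20 s; no verdict is reported.

- **Removal:** I pinched the tab against the rib in small steps to about 8 mm, then swung that end up about 0.23 rad on the ledge. After that I drew the cover out about 14 mm and lifted it clear. The wrist force stayed at about 5 N or less throughout. The 5 N came at the start of the squeeze, and I eased it off by raising the tool 0.5 mm.
- **Placing:** The cover went down in steps of 0.5 to 3 mm until it touched. The last step pushed on the tray floor with about 6 N, and then I released it.
- **Last checks:** In the last wrist picture, the cover's centre measures within 1 mm of the section's centre and lines up with the tray to within 0.01 rad. The plate size fits a level cover to about 2 mm. The fingers are well clear above it. In the last scene picture the other objects look unmoved, but I judged that by eye and did not measure it.

**Not confirmed:** the exact press that cleared the catch, because I tested it only with a gentle trial lift. The force between cover and mixer was also not measured directly; I inferred it from the wrist force and the grip limit of at most 11 N. The arm was still settling slightly when I handed in (joint speeds up to 0.08 rad/s), with nothing in contact.

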